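Re-rack a row of shoe lasts in job order

TASK

Move the four wooden shoe lasts from their row of cork pads into the four bays of the plywood drying rack, one to a bay, keeping their job order: the shoe last that stands on the pad at the row's left end (as seen from the robot) goes into the bay beside the brass post, the next one along into the next bay, and so on to the far end. Each must stand upright on the bay's floor, lengthwise and within its bay, and none may fall over on the way.

Things in the scene. Friction and masses are not known exactly. Their poses are not given: they have to be found in the camera images.
- round (a point): Wooden infant's shoe last, full round toe, low cone; 116 mm long, 46 wide, 66 high. Flat sole. Grip: the cone, an upright block at the heel half, 54 long, 26 thick (y), sides flat from 38 above the sole to the top. Point: centre of the cone in plan, half-way up the last (33 above its sole). x to the toe (74 ahead; heel 42 behind), z up. Starts toe away from the robot (within 20 degrees) on its own pad. 110 g.
- pointed (a point): Wooden infant's shoe last, longest, pointed toe, low cone; 124 mm long, 42 wide, 66 high. Flat sole. Grip: the cone, an upright block at the heel half, 54 long, 26 thick (y), sides flat from 38 above the sole to the top. Point: centre of the cone in plan, half-way up the last (33 above its sole). x to the toe (82 ahead; heel 42 behind), z up. Starts toe away from the robot (within 20 degrees) on its own pad. 110 g.
- square (a point): Wooden infant's shoe last, broad square toe, low cone; 112 mm long, 46 wide, 66 high. Flat sole. Grip: the cone, an upright block at the heel half, 54 long, 26 thick (y), sides flat from 38 above the sole to the top. Point: centre of the cone in plan, half-way up the last (33 above its sole). x to the toe (70 ahead; heel 42 behind), z up. Starts toe away from the robot (within 20 degrees) on its own pad. 110 g.
- boot (a point): Wooden infant's shoe last, boot last: shortest, round toe, taller cone; 106 mm long, 44 wide, 92 high. Flat sole. Grip: the cone, an upright block at the heel half, 54 long, 26 thick (y), sides flat from 38 above the sole to the top. Point: centre of the cone in plan, half-way up the last (46 above its sole). x to the toe (64 ahead; heel 42 behind), z up. Starts toe away from the robot (within 20 degrees) on its own pad. 140 g.
- pad_round: Fixed cork pad, 100 x 60 x 8 mm, on which the round last starts. The four pads look alike and lie 90 mm apart in a row on a fixed dark board 14 mm thick. Origin: centre of its underside (14 mm above the bench; its top is 22 mm above the bench). x away from the robot, y along the row to the robot's left, z up.
- pad_pointed: Fixed cork pad, 100 x 60 x 8 mm, on which the pointed last starts. The four pads look alike and lie 90 mm apart in a row on a fixed dark board 14 mm thick. Origin: centre of its underside (14 mm above the bench; its top is 22 mm above the bench). x away from the robot, y along the row to the robot's left, z up.
- pad_square: Fixed cork pad, 100 x 60 x 8 mm, on which the square last starts. The four pads look alike and lie 90 mm apart in a row on a fixed dark board 14 mm thick. Origin: centre of its underside (14 mm above the bench; its top is 22 mm above the bench). x away from the robot, y along the row to the robot's left, z up.
- pad_boot: Fixed cork pad, 100 x 60 x 8 mm, on which the boot last starts. The four pads look alike and lie 90 mm apart in a row on a fixed dark board 14 mm thick. Origin: centre of its underside (14 mm above the bench; its top is 22 mm above the bench). x away from the robot, y along the row to the robot's left, z up.
- rack: Fixed drying rack: plywood board 130 (x) by 480 mm (y), 14 thick. Five strips, 22 wide and 12 high above the board, part four bays, each 68 wide, open at both ends, running along x; middles at y = +135, +45, -45, -135 mm. Bay floor at z = 14. Origin: centre of its underside. x away from the robot, y to the robot's left, z up. It may be nearer than the pads or farther.
- post: Fixed turned brass post, 24 mm across, 66 mm high, on one end of the rack, 80 mm beyond the middle of the end bay (y = +215 or -215 mm of the rack): it marks the first bay. The other end has only a flat plywood block 8 mm high. Origin: centre of its foot, 14 mm above the bench.
Things that resemble listed ones, but are neither listed nor needed, are in the scene too. What is shaped like the part that bears round but pink or red is not meant.

How it is judged:
By the outcome, as a careful person would: the job done as asked, in the order asked, and still so for the second after the job is handed in, with the robot touching nothing.
It also fails if it takes over 88 s, if anything falls off the work surface, if the arm or the gripper's body presses on something with over 40 N, if the wrist force passes 120 N, or if a joint passes its speed limit or range.

ROBOT

A 6-joint arm with a two-finger parallel gripper is mounted at the origin on the work surface. World frame = base frame: x ahead of the robot, y to its left, z up, the work surface at z = 0. Lengths are in m, angles in rad, forces in N, time in s.
With the tool pointing down it reaches from about 0.35 to 0.775 m from the base axis. Payload 7.3 kg.
Tool frame: the origin (TCP) lies on the centre line of the jaws, within the pads' length; the fingertips stand 17 mm ahead of it and the grasp point (between the pads) lies 2 mm behind it (robot.tcp_to_tips is the distance from the TCP to the fingertips, in m); z points along the fingers, y is the line along which they close (so a half turn about z gives the same grasp; the last joint's range is limited). The gripper opens to 92 mm and grips with 3 to 60 N. Pads are 19 mm wide; open, the fingers measure 130 mm over their backs; the gripper's body (75 mm by 190 mm) begins 47 mm behind the grasp point.
Start: joints at [-1.337, 0.342, 1.524, -0, 1.275, -0.146], TCP at [0.195, -0.488, 0.244] pointing down, gripper open.
Joint ranges: [-2.53, 2.53], [-0.77, 2.02], [0.04, 2.7], [-1, 4.14], [0.28, 2.66], [-3.11, 3.11]. Speed limits (rad/s): [2.57, 2.57, 3.14, 3.14, 3.14, 3.14].

INTERFACE

Orientations are given as [roll, pitch, yaw] about the fixed x, y, z axes, in that order (R = Rz(yaw) Ry(pitch) Rx(roll)).
In Python, from cell import robot gives the robot as it stands. The module is installed in compiled form; this text tells all that it offers.
- The arm moves only by the tool carry_out, never from a script. Its argument "commands" is a list of rows, each a list of 3 entries, a list of its own where there are three numbers: the shift along the tool's x, y, z in m, then the turn about the tool's z in rad, then the opening, from 0 (shut) to 1 (fully open). In form: [[[dx, dy, dz], yaw, claw], ...]. A call has 1 to 20 rows; each row shifts and turns the commanded pose from where the row before left it, along the tool's axes as they then stand; what a row does not reach is not made up. A row lasts 1/8 s, in which the tool goes at most 62.5 mm and 10.7 degrees, less where a joint would pass 70% of its speed; a pose out of reach is approached as far as the arm can. A call is refused whole if a number of a shift passes 0.0625 or a number of a turn 0.188, either way. A call with a gripper value outside its range is refused whole. The fingers move at their own pace and stop on an object; "newtons" is the grip in N (left out, the last holds). Time passes only in rows, so rows that do not move let the fingers close. It gives the time, the measured TCP pose, the force, the opening and the grip force at its end, in the units of the state.
- robot.observe(): the state, without advancing time (a new reading comes with each control period).
- robot.read_camera(name): name is "scene" or "top" or "wrist"; returns a dict with "pixels" (420x560x3 uint8, red, green, blue), "fx", "fy", "cx", "cy" (pixels), "k1" (the pictures are not rectified: a ray, as slopes to the right and down, at radius r is drawn at 1 + k1 r^2 times it, then the intrinsics apply), "view" (4x4, takes a point from world to camera coordinates); the wrist camera has in their place "T_tool_cam" (4x4, takes a point from camera to tool coordinates, whose origin is the TCP and whose axes are the flange's). Camera axes: x right, y up, looking along -z (the intrinsics and any distortion apply to the point x, -y, -z); pixel columns grow to the right and rows downward; lengths in m; the calibration is good to about 2 mm. A picture is of the moment at which its call begins: read the wrist's pose just before it. There is no depth.
- robot.hand_in(): hands the job in; it is judged then, once.
Trained networks look in a picture, given as the dict that the camera call returned (one of the last four; its "shot" number tells which), for a name from the list of things; names that differ only in an ending like _2 or _b are one class to them, and where a whole thing is asked for, a point or a joint stands for the part that bears it (a point fixed in the world has none). Each returns a list of dicts, best first, with "p" (0 to 1); they miss things now and then, are a little off and sometimes report something else, mostly with a low value. They report only what shows in the picture. A call takes as long as a camera call. They do not tell look-alikes from the thing itself.
- robot.find_in(picture, name): "at" ([column, row] in pixels, amid what is visible of it).
- robot.tip_of(picture, name): "at" ([column, row] in pixels: a listed point, or the origin of a listed thing).
The state is a dict: "time": time; "qpos": joint angles; "qvel": joint speeds; "joint_efforts": joint torques, N m; "tool_pos": TCP position; "tool_rot": TCP orientation; "contact_force": force on the tool from outside, world axes, zero at the start; "torque": the same for the moment, N m; "opening": finger opening in m; "grip_force": force on a finger pad.
Only numpy, scipy, OpenCV 4.12 (cv2) and the standard library are available. Lean on these libraries where they do the work, as an engineer would, in place of code of your own. Each camera call takes 0.05 s, during which the arm holds its last target. There are 200 camera calls.

## Working session

There is one attempt and no reset: what is moved stays moved. The work goes in short steps, Python scripts to look and compute and a tool call to move; the robot and the scene stay as the last step left them, time stands still between calls to the robot, and variables do not carry over. Pictures are saved under pics/ and viewed, at most 14 in all, crops included, and the job is handed in when it is done.

Besides the shell and the picture viewer there is one more tool, called after "Call:" as name([rows], argument=value, ...), one row to a line, values as JSON. carry_out: Moves the arm, as the interface text tells. Its arguments: {"type":"object","properties":{"commands":{"type":"array"},"newtons":{"type":"number"}},"required":["commands"]}

```bash
mkdir -p pics; cat > h.py <<'E'
import numpy as np, cv2
from cell import robot
def ray(c,at,V=None):
    K=np.array([[c['fx'],0,c['cx']],[0,c['fy'],c['cy']],[0,0,1]],float)
    s=(np.array(at,float)-[c['cx'],c['cy']])/[c['fx'],c['fy']]
    u=s.copy()
    for _ in range(30): u=s/(1+c['k1']*(u@u))
    M=np.linalg.inv(np.array(c['view'])) if V is None else V
    return M[:3,3], M[:3,:3]@np.array([u[0],-u[1],-1])
def atz(c,at,z,V=None):
    o,d=ray(c,at,V); return o+d*(z-o[2])/d[2]
def proj(c,p):
    q=np.array(c['view'])@np.append(p,1); u=np.array([q[0],-q[1]])/-q[2]
    u=u*(1+c['k1']*(u@u)); return [c['fx']*u[0]+c['cx'],c['fy']*u[1]+c['cy']]
def save(c,n): cv2.imwrite('pics/'+n,c['pixels'][:,:,::-1])
E
cat > a.py <<'E'
from h import *
np.set_printoptions(precision=3,suppress=True)
H=dict(round=.055,pointed=.055,square=.055,boot=.068,rack=0,post=.014,pad_round=.014)
for n in ['top','scene']:
    c=robot.read_camera(n); save(c,n+'0.png')
    for k,z in H.items():
        for d in robot.tip_of(c,k)[:6]: print(n,k,round(d['p'],2),np.round(d['at']),atz(c,d['at'],z))
print(robot.observe()['tool_pos'],robot.observe()['tool_rot'])
E
python3 a.py
```

```text
top round 0.91 [147. 338.] [0.149 0.296 0.055]
top round 0.76 [409. 105.] [ 0.655 -0.264  0.055]
top round 0.6 [225. 113.] [0.633 0.137 0.055]
top pointed 0.85 [187. 113.] [0.634 0.221 0.055]
top square 0.67 [307. 118.] [ 0.624 -0.04   0.055]
top boot 0.7 [264. 115.] [0.625 0.052 0.068]
top rack 0.63 [271. 204.] [0.441 0.037 0.   ]
top post 0.41 [371. 199.] [ 0.452 -0.185  0.014]
top pad_round 0.76 [226. 115.] [0.642 0.14  0.014]
scene round 0.79 [397. 229.] [0.636 0.134 0.055]
scene round 0.75 [256. 133.] [0.165 0.285 0.055]
scene round 0.58 [318. 385.] [ 0.674 -0.275  0.055]
scene pointed 0.77 [412. 207.] [0.636 0.22  0.055]
scene square 0.85 [352. 275.] [ 0.614 -0.038  0.055]
scene boot 0.29 [399. 228.] [0.641 0.124 0.068]
scene rack 0.59 [294. 240.] [ 0.441  0.035 -0.   ]
scene rack 0.3 [378. 247.] [0.607 0.114 0.   ]
scene post 0.67 [243. 304.] [ 0.459 -0.182  0.014]
scene pad_round 0.54 [401. 240.] [0.644 0.149 0.014]
scene pad_round 0.28 [296. 243.] [0.458 0.016 0.014]
[ 0.195 -0.488  0.244] [3.141 0.    0.38 ]
```

View pics/top0.png

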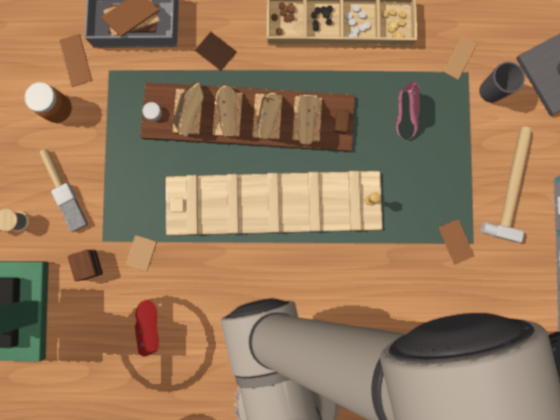

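View pics/scene0.png

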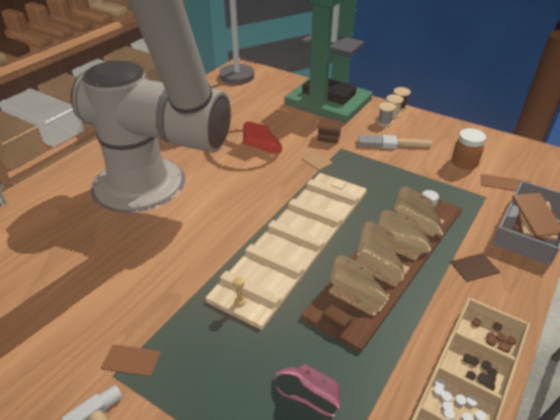

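```bash
python3 -c "
import cv2
a=cv2.imread('pics/top0.png')[60:270,150:410]
cv2.imwrite('pics/crop0.png',cv2.resize(a,(780,600),interpolation=cv2.INTER_CUBIC))"
```

```text
(no output)
```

View pics/crop0.png

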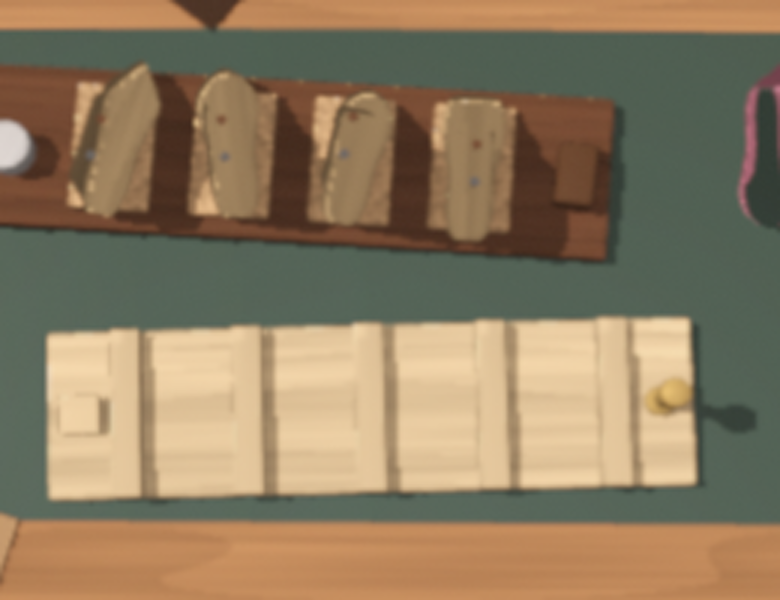

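The pictures show the four wooden lasts on their pads, at top-image pixels (187,113) pointed, (225,113) round, (264,115) boot and (307,118) square, left to right.

- **Look-alikes:** the candidates for round are (225,113) wood, (409,105) pink and (147,338) red. Only the wooden one on a pad fits, and the enlarged crop confirms it.
- **Post:** the brass post is at about (371,199), on the rack's right end. The white-capped thing at (152,112) and the flat block at (177,205) are not it.
- **Order:** starting from the post on the right, the bays take pointed, round, boot, then square.

Call:
carry_out([
  [[0,0,-0.04],0.127,0.6],
  [[0,0,-0.04],0.127,0.6],
  [[0,0,-0.04],0.126,0.6],
  [[0.025,-0.041,0],0,0.6],
  [[0.025,-0.041,0],0,0.6],
  [[0.025,-0.041,0],0,0.6],
  [[0.025,-0.041,0],0,0.6],
  [[0.025,-0.041,0],0,0.6],
  [[0.025,-0.041,0],0,0.6],
  [[0.025,-0.041,0],0,0.6],
  [[0.025,-0.041,0],0,0.6],
  [[0.025,-0.041,0],0,0.6],
  [[0.025,-0.041,0],0,0.6],
  [[0.025,-0.041,0],0,0.6],
  [[0.025,-0.041,0],0,0.6],
  [[0.025,-0.041,0],0,0.6],
  [[0.025,-0.041,0],0,0.6],
  [[0,0,0],0,0.6],
], newtons=15)

```text
time: 3.05
tool_pos: [0.5456, 0.0889, 0.3627]
tool_rot: [-3.141, 0.001, 0.004]
contact_force: [-0.2, -0.7, 0.7]
opening: 0.0545
grip_force: 0.0
```

```bash
cat >> h.py <<'E'
from scipy.spatial.transform import Rotation as R
def wrist():
    s=robot.observe(); c=robot.read_camera('wrist')
    T=np.eye(4); T[:3,:3]=R.from_euler('xyz',s['tool_rot']).as_matrix(); T[:3,3]=s['tool_pos']
    return s,c,T@np.array(c['T_tool_cam'])
E
cat > b.py <<'E'
from h import *
import sys
np.set_printoptions(precision=3,suppress=True)
s,c,V=wrist(); save(c,sys.argv[1]); print(s['time'],s['tool_pos'],s['tool_rot'],s['opening'],s['contact_force']); print(V)
for k,z in dict(round=.055,pointed=.055,square=.055,boot=.068,rack=0,post=.014).items():
    for d in robot.tip_of(c,k)[:3]: print(k,round(d['p'],2),np.round(d['at']),atz(c,d['at'],z,V))
E
python3 b.py w1.png
python3 - <<'E'
from h import *
c=robot.read_camera('top')
for p in [(165.7,176.2),(380,171.3),(382.3,229.8),(166,234.7)]: print(atz(c,p,.014))
E
```

```text
3.05 [0.546 0.089 0.363] [-3.141  0.001  0.004] 0.05449932504780426 [-0.182 -0.656  0.672]
[[ 0.003  0.956  0.293  0.626]
 [-1.     0.004 -0.     0.089]
 [-0.001 -0.293  0.956  0.503]
 [ 0.     0.     0.     1.   ]]
round 0.96 [526.  91.] [ 0.667 -0.257  0.055]
round 0.91 [246. 113.] [0.632 0.138 0.055]
pointed 0.64 [186. 106.] [0.641 0.222 0.055]
square 0.79 [371. 120.] [ 0.624 -0.039  0.055]
square 0.22 [439. 223.] [ 0.47  -0.16   0.055]
boot 0.82 [312. 114.] [0.631 0.046 0.068]
rack 0.67 [312. 224.] [0.449 0.034 0.   ]
post 0.68 [438. 225.] [ 0.452 -0.182  0.014]
[0.50113841 0.27377087 0.014     ]
[ 0.51466283 -0.20696255  0.014     ]
[ 0.38340892 -0.21073892  0.014     ]
[0.36983638 0.27006488 0.014     ]
```

View pics/w1.png

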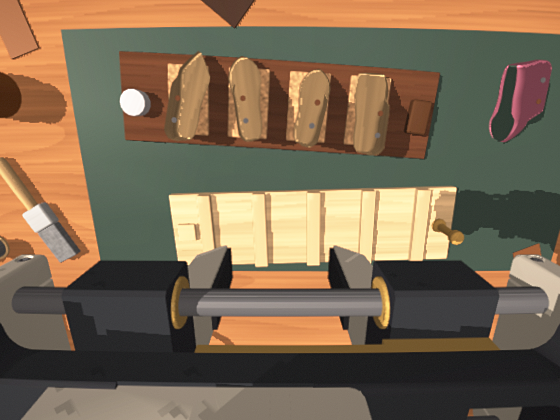

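The wrist view confirms the layout: pointed (186,106), round (246,113), boot (312,114), square (371,120), and the post at the rack's right end (438,225). I'll go closer over the first two.

Call:
carry_out([
  [[0.011,-0.03,0.045],0,0.6],
  [[0.011,-0.03,0.045],0,0.6],
  [[0.011,-0.03,0.045],0,0.6],
  [[0,0,0],0,0.6],
  [[0,0,0],0,0.6],
])

```text
time: 4.08
tool_pos: [0.5783, 0.1756, 0.23]
tool_rot: [3.141, -0.002, -0.001]
contact_force: [0.6, 0.9, 0.4]
opening: 0.0554
grip_force: 0.0
```

```bash
python3 b.py w2.png; python3 -c "
import cv2
a=cv2.imread('pics/w2.png')[0:300,80:480]
cv2.imwrite('pics/w2c.png',cv2.resize(a,(800,600),interpolation=cv2.INTER_CUBIC))"
```

```text
4.075 [0.578 0.176 0.23 ] [ 3.141 -0.002 -0.001] 0.055427993236296026 [0.591 0.859 0.401]
[[-0.001  0.957  0.29   0.658]
 [-1.    -0.001 -0.001  0.176]
 [-0.    -0.29   0.957  0.37 ]
 [ 0.     0.     0.     1.   ]]
round 0.76 [319. 141.] [0.636 0.136 0.055]
pointed 0.8 [230. 142.] [0.635 0.226 0.055]
square 0.8 [486. 158.] [ 0.62  -0.039  0.055]
boot 0.56 [412. 146.] [0.632 0.047 0.068]
```

View pics/w2c.png

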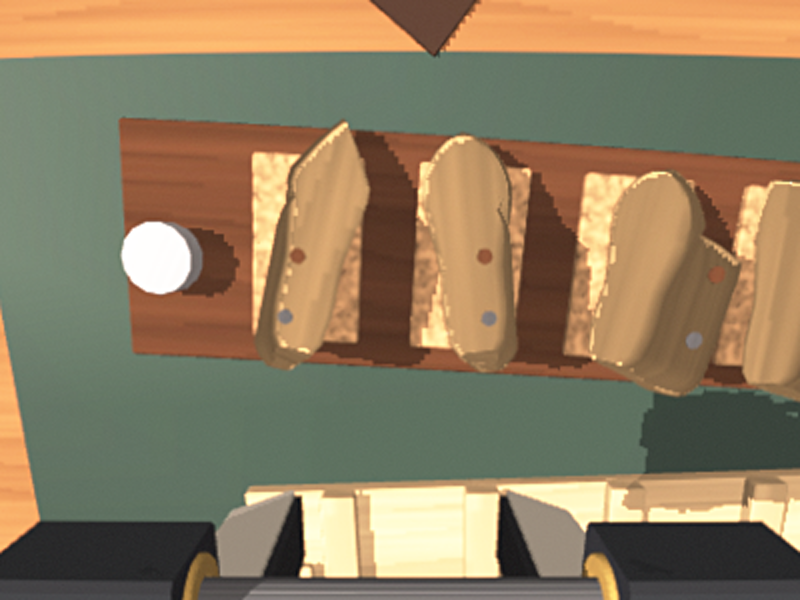

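```bash
cat > d.py <<'E'
from h import *
import sys
# fields: V pose, name, front dot, rear dot, toe (px), top z
def rep(c,V,name,f,r,toe,z):
    f,r=[atz(c,p,z,V)[:2] for p in (f,r)]; d=f-r
    t=atz(c,toe,.035,V)[:2]; m=(f+r)/2
    print(name,'f',f.round(4),'r',r.round(4),'yawdots',np.arctan2(d[1],d[0]).round(3),'mid-toe yaw',np.arctan2(*(t-m)[::-1]).round(3),'dist',np.linalg.norm(t-m).round(4))
E
python3 - <<'E'
from d import *
s,c,V=wrist(); q=lambda x,y:(x/2+80,y/2)
rep(c,V,'pointed',q(297,256),q(285,317),q(346,123),.088)
rep(c,V,'round',q(484,256),q(488,317),q(463,137),.088)
rep(c,V,'boot',q(716,274),q(693,340),q(668,173),.114)
E
```

```text
pointed f [0.6497 0.2222] r [0.6226 0.229 ] yawdots -0.246 mid-toe yaw -0.282 dist 0.0804
round f [0.6496 0.1385] r [0.6224 0.1357] yawdots 0.104 mid-toe yaw 0.1 dist 0.071
boot f [0.6437 0.0456] r [0.6162 0.0516] yawdots -0.216 mid-toe yaw -0.18 dist 0.0613
```

Call:
carry_out([
  [[0.029,-0.025,0.03],0,0.6],
  [[0.029,-0.025,0.03],0,0.6],
  [[0,0,0.02],0.13,0.6],
  [[0,0,0.02],0.13,0.6],
  [[0,0,0.01],0,0.6],
  [[0,0,0],0,0.6],
])

```text
time: 5.22
tool_pos: [0.6356, 0.2261, 0.1183]
tool_rot: [3.141, 0.001, -0.258]
contact_force: [0.2, -0.0, -0.3]
opening: 0.0546
grip_force: 0.0
```

Good alignment; descend and grip, then lift.

Call:
carry_out([
  [[0,0,0.02],0,0.6],
  [[0,0,0.02],0,0.6],
  [[0,0,0],0,0.6],
  [[0,0,0],0,0.2],
  [[0,0,0],0,0.1],
  [[0,0,0],0,0.1],
  [[0,0,0],0,0.1],
  [[0,0,0],0,0.1],
], newtons=20)

```text
time: 6.22
tool_pos: [0.636, 0.2263, 0.0793]
tool_rot: [-3.141, -0.001, -0.26]
contact_force: [-1.2, -0.2, 2.9]
opening: 0.026
grip_force: 20.0
```

Call:
carry_out([
  [[0,0,-0.035],0,0.1],
  [[0,0,-0.035],0,0.1],
  [[0,0,-0.035],-0.144,0.1],
  [[0,0,-0.035],-0.144,0.1],
  [[-0.024,0.036,0],0,0.1],
  [[-0.024,0.036,0],0,0.1],
  [[-0.024,0.036,0],0,0.1],
  [[-0.024,0.036,0],0,0.1],
  [[-0.024,0.036,0],0,0.1],
  [[-0.024,0.036,0],0,0.1],
  [[-0.024,0.036,0],0,0.1],
  [[-0.024,0.036,0],0,0.1],
  [[-0.026,0.035,0],0,0.1],
  [[0,0,0.04],0,0.1],
  [[0,0,0.04],0,0.1],
  [[0,0,0.03],0,0.1],
  [[0,0,0],0,0.1],
  [[0,0,0],0,0.1],
])

```text
time: 8.48
tool_pos: [0.4275, -0.1028, 0.1096]
tool_rot: [3.141, -0.001, 0.028]
contact_force: [0.6, 0.0, -1.2]
opening: 0.0257
grip_force: 20.0
```

```bash
python3 - <<'E'
from h import *
c=robot.read_camera('scene')
a=c['pixels'][180:360,170:410,::-1]
cv2.imwrite('pics/s1.png',cv2.resize(a,(800,600),interpolation=cv2.INTER_CUBIC))
E
```

```text
(no output)
```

View pics/s1.png

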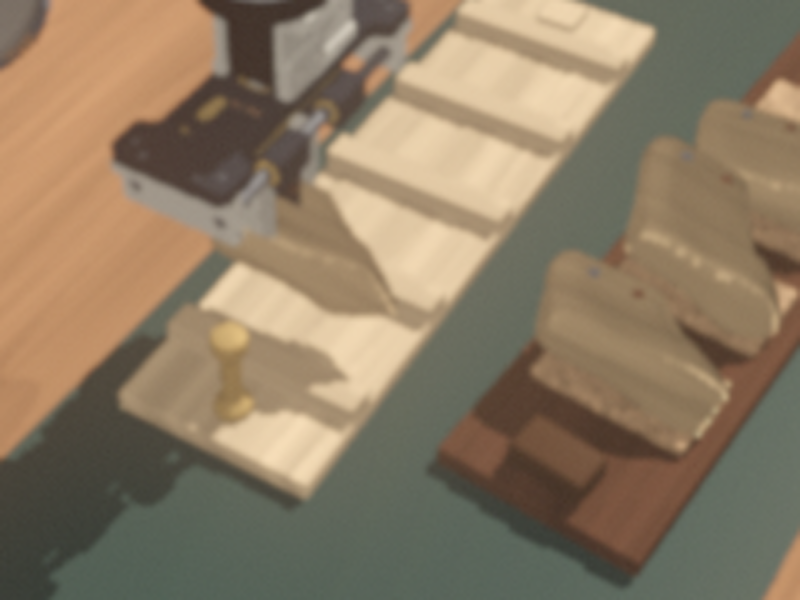

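Call:
carry_out([
  [[0,0,0.02],0,0.1],
  [[0,0,0.012],0,0.1],
  [[0,0,0.0045],0,0.1],
  [[0,0,0.001],0,0.1],
  [[0,0,0],0,0.1],
])

```text
time: 9.15
tool_pos: [0.4271, -0.1028, 0.0716]
tool_rot: [3.141, -0.001, 0.028]
contact_force: [0.7, -0.1, -1.1]
opening: 0.0257
grip_force: 20.0
```

Call:
carry_out([
  [[0,0,0.001],0,0.1],
  [[0,0,0.0005],0,0.1],
  [[0,0,0],0,0.1],
])

```text
time: 9.52
tool_pos: [0.4273, -0.1029, 0.071]
tool_rot: [3.141, -0.002, 0.028]
contact_force: [-3.2, -0.2, 12.1]
opening: 0.0261
grip_force: 20.0
```

Touching at z≈0.071. Release, rise, and go above the round last.

Call:
carry_out([
  [[0,0,0],0,0.4],
  [[0,0,0],0,0.6],
  [[0,0,0],0,0.6],
  [[0,0,-0.03],0,0.6],
  [[0,0,-0.04],0,0.6],
  [[0,0,-0.04],0,0.6],
  [[0,0,-0.04],0,0.6],
  [[0.036,-0.039,0],0,0.6],
  [[0.036,-0.039,0],0,0.6],
  [[0.036,-0.039,0],0,0.6],
  [[0.036,-0.039,0],0,0.6],
  [[0.036,-0.039,0],0,0.6],
  [[0.036,-0.039,0],0,0.6],
  [[0,0,0.035],-0.074,0.6],
  [[0,0,0.035],0,0.6],
  [[0,0,0.03],0,0.6],
  [[0,0,0],0,0.6],
  [[0,0,0],0,0.6],
])

```text
time: 11.78
tool_pos: [0.637, 0.1373, 0.1209]
tool_rot: [3.142, -0.002, 0.102]
contact_force: [-0.1, -0.8, 0.1]
opening: 0.055
grip_force: 0.0
```

Call:
carry_out([
  [[0,0,0.022],0,0.6],
  [[0,0,0.02],0,0.6],
  [[0,0,0],0,0.6],
  [[0,0,0],0,0.2],
  [[0,0,0],0,0.1],
  [[0,0,0],0,0.1],
  [[0,0,0],0,0.1],
  [[0,0,0],0,0.1],
])

```text
time: 12.78
tool_pos: [0.6366, 0.1372, 0.0783]
tool_rot: [3.141, -0.001, 0.102]
contact_force: [0.3, -0.7, 4.5]
opening: 0.0257
grip_force: 20.0
```

Call:
carry_out([
  [[0,0,-0.035],0,0.1],
  [[0,0,-0.035],0,0.1],
  [[0,0,-0.035],0.074,0.1],
  [[0,0,-0.035],0,0.1],
  [[-0.0355,0.024,0],0,0.1],
  [[-0.0355,0.024,0],0,0.1],
  [[-0.0355,0.024,0],0,0.1],
  [[-0.0355,0.024,0],0,0.1],
  [[-0.0355,0.024,0],0,0.1],
  [[-0.0355,0.024,0],0,0.1],
  [[0,0,0.04],0,0.1],
  [[0,0,0.04],0,0.1],
  [[0,0,0.03],0,0.1],
  [[0,0,0],0,0.1],
  [[0,0,0],0,0.1],
])

```text
time: 14.65
tool_pos: [0.428, -0.0127, 0.1086]
tool_rot: [3.141, -0.001, 0.028]
contact_force: [0.0, -0.3, -0.1]
opening: 0.0262
grip_force: 20.0
```

Call:
carry_out([
  [[0,0,0.02],0,0.1],
  [[0,0,0.012],0,0.1],
  [[0,0,0.0045],0,0.1],
  [[0,0,0.001],0,0.1],
  [[0,0,0.001],0,0.1],
  [[0,0,0],0,0.1],
])

```text
time: 15.4
tool_pos: [0.4278, -0.0127, 0.0701]
tool_rot: [3.141, -0.001, 0.028]
contact_force: [-1.4, -0.5, 4.7]
opening: 0.026
grip_force: 20.0
```

Call:
carry_out([
  [[0,0,0],0,0.4],
  [[0,0,0],0,0.6],
  [[0,0,0],0,0.6],
  [[0,0,-0.03],0,0.6],
  [[0,0,-0.04],0,0.6],
  [[0,0,-0.04],0,0.6],
  [[0,0,-0.04],0,0.6],
  [[0.036,-0.004,0],0,0.6],
  [[0.036,-0.004,0],0,0.6],
  [[0.036,-0.003,0],0,0.6],
  [[0.036,-0.003,0],0,0.6],
  [[0,0,0],0,0.6],
  [[0,0,0],0,0.6],
])

```text
time: 17.02
tool_pos: [0.5701, 0.0055, 0.2187]
tool_rot: [-3.142, 0.002, 0.028]
contact_force: [-0.1, -0.2, -1.4]
opening: 0.0552
grip_force: 0.0
```

```bash
python3 b.py w3.png; python3 -c "
import cv2
a=cv2.imread('pics/w3.png')[0:300,80:480]
cv2.imwrite('pics/w3c.png',cv2.resize(a,(800,600),interpolation=cv2.INTER_CUBIC))"
```

```text
17.025 [0.57  0.005 0.219] [-3.142  0.002  0.028] 0.055150691068875136 [-0.099 -0.177 -1.405]
[[ 0.028  0.956  0.293  0.65 ]
 [-1.     0.027  0.007  0.008]
 [-0.001 -0.293  0.956  0.359]
 [ 0.     0.     0.     1.   ]]
round 0.92 [291. 314.] [ 0.432 -0.01   0.055]
round 0.87 [544. 111.] [ 0.666 -0.25   0.055]
round 0.3 [ 79. 114.] [0.649 0.202 0.055]
pointed 0.22 [294. 314.] [ 0.432 -0.014  0.055]
square 0.84 [329. 150.] [ 0.621 -0.041  0.055]
boot 0.83 [238. 139.] [0.63  0.046 0.068]
rack 0.74 [254. 274.] [0.452 0.036 0.   ]
```

View pics/w3c.png

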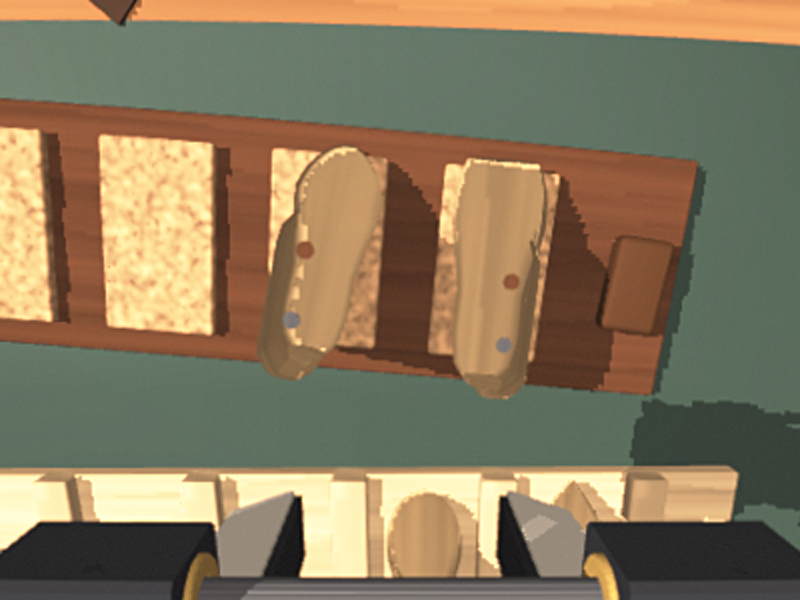

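The boot's dots are at (305,250) and (291,320) in the crop, the square's at (511,282) and (503,345). Round and pointed stand in bays 2 and 1, at (428,540) and (585,505).

```bash
python3 - <<'E'
from d import *
s,c,V=wrist(); q=lambda x,y:(x/2+80,y/2)
rep(c,V,'boot',q(305,250),q(291,320),q(352,148),.114)
rep(c,V,'square',q(511,282),q(503,345),q(504,160),.088)
E
```

```text
boot f [0.6444 0.0446] r [0.6171 0.0507] yawdots -0.217 mid-toe yaw -0.241 dist 0.0629
square f [ 0.6328 -0.0412] r [ 0.605  -0.0397] yawdots -0.051 mid-toe yaw -0.033 dist 0.0697
```

Call:
carry_out([
  [[0.031,-0.02,0.01],0,0.6],
  [[0.031,-0.02,0.01],0,0.6],
  [[0,0,0.02],0.124,0.6],
  [[0,0,0.02],0.124,0.6],
  [[0,0,0.009],0,0.6],
  [[0,0,0],0,0.6],
  [[0,0,0],0,0.6],
])

```text
time: 18.3
tool_pos: [0.6323, 0.047, 0.1513]
tool_rot: [-3.141, -0.002, -0.219]
contact_force: [0.0, -0.2, 0.3]
opening: 0.0551
grip_force: 0.0
```

Call:
carry_out([
  [[0,0,0.024],0,0.6],
  [[0,0,0.022],0,0.6],
  [[0,0,0],0,0.6],
  [[0,0,0],0,0.2],
  [[0,0,0],0,0.1],
  [[0,0,0],0,0.1],
  [[0,0,0],0,0.1],
  [[0,0,0],0,0.1],
])

```text
time: 19.3
tool_pos: [0.6321, 0.0471, 0.1049]
tool_rot: [-3.142, -0.001, -0.22]
contact_force: [-1.1, 0.7, 3.9]
opening: 0.0258
grip_force: 20.0
```

Call:
carry_out([
  [[0,0,-0.03],0,0.1],
  [[0,0,-0.03],0,0.1],
  [[0,0,-0.035],-0.124,0.1],
  [[0,0,-0.03],-0.124,0.1],
  [[-0.04,-0.007,0],0,0.1],
  [[-0.04,-0.007,0],0,0.1],
  [[-0.04,-0.007,0],0,0.1],
  [[-0.04,-0.007,0],0,0.1],
  [[-0.04,-0.008,0],0,0.1],
  [[0,0,0.035],0,0.1],
  [[0,0,0.035],0,0.1],
  [[0,0,0.025],0,0.1],
  [[0,0,0],0,0.1],
  [[0,0,0],0,0.1],
])

```text
time: 21.05
tool_pos: [0.4314, 0.0775, 0.1349]
tool_rot: [3.141, -0.001, 0.028]
contact_force: [0.6, 0.2, -1.4]
opening: 0.0258
grip_force: 20.0
```

Call:
carry_out([
  [[0,0,0.02],0,0.1],
  [[0,0,0.012],0,0.1],
  [[0,0,0.0045],0,0.1],
  [[0,0,0.001],0,0.1],
  [[0,0,0.001],0,0.1],
  [[0,0,0],0,0.1],
])

```text
time: 21.8
tool_pos: [0.4317, 0.0775, 0.0968]
tool_rot: [3.141, -0.002, 0.028]
contact_force: [-1.3, 0.2, 6.3]
opening: 0.0258
grip_force: 20.0
```

Call:
carry_out([
  [[0,0,0],0,0.4],
  [[0,0,0],0,0.6],
  [[0,0,0],0,0.6],
  [[0,0,-0.03],0,0.6],
  [[0,0,-0.035],0,0.6],
  [[0,0,-0.035],0,0.6],
  [[0,0,-0.025],0,0.6],
  [[0.037,0.025,0],0,0.6],
  [[0.037,0.025,0],0,0.6],
  [[0.037,0.025,0],0,0.6],
  [[0.037,0.024,0],0,0.6],
  [[0.036,0.024,0],0,0.6],
  [[0,0,0.035],0.07,0.6],
  [[0,0,0.035],0,0.6],
  [[0,0,0.031],0,0.6],
  [[0,0,0],0,0.6],
  [[0,0,0],0,0.6],
])

```text
time: 23.92
tool_pos: [0.6189, -0.0404, 0.1209]
tool_rot: [3.141, -0.002, -0.042]
contact_force: [0.4, 0.3, 0.8]
opening: 0.055
grip_force: 0.0
```

Call:
carry_out([
  [[0,0,0.022],0,0.6],
  [[0,0,0.02],0,0.6],
  [[0,0,0],0,0.6],
  [[0,0,0],0,0.2],
  [[0,0,0],0,0.1],
  [[0,0,0],0,0.1],
  [[0,0,0],0,0.1],
  [[0,0,0],0,0.1],
])

```text
time: 24.92
tool_pos: [0.6185, -0.0404, 0.0783]
tool_rot: [3.141, -0.001, -0.042]
contact_force: [-0.8, -0.9, 4.9]
opening: 0.0259
grip_force: 20.0
```

Call:
carry_out([
  [[0,0,-0.035],0,0.1],
  [[0,0,-0.04],0,0.1],
  [[0,0,-0.04],-0.07,0.1],
  [[0,0,-0.035],0,0.1],
  [[-0.0313,-0.0355,0],0,0.1],
  [[-0.0313,-0.0355,0],0,0.1],
  [[-0.0313,-0.0355,0],0,0.1],
  [[-0.0313,-0.0355,0],0,0.1],
  [[-0.0313,-0.0355,0],0,0.1],
  [[-0.0315,-0.0355,0],0,0.1],
  [[0,0,0.04],0,0.1],
  [[0,0,0.04],0,0.1],
  [[0,0,0.04],0,0.1],
  [[0,0,0],0,0.1],
  [[0,0,0],0,0.1],
])

```text
time: 26.8
tool_pos: [0.4251, 0.1675, 0.1088]
tool_rot: [-3.141, -0.001, 0.028]
contact_force: [0.3, -0.0, -0.5]
opening: 0.0257
grip_force: 20.0
```

Call:
carry_out([
  [[0,0,0.02],0,0.1],
  [[0,0,0.012],0,0.1],
  [[0,0,0.0045],0,0.1],
  [[0,0,0.001],0,0.1],
  [[0,0,0.001],0,0.1],
  [[0,0,0],0,0.1],
])

```text
time: 27.55
tool_pos: [0.4247, 0.1675, 0.0703]
tool_rot: [-3.142, -0.001, 0.028]
contact_force: [-2.1, -0.7, 6.0]
opening: 0.0258
grip_force: 20.0
```

Call:
carry_out([
  [[0,0,0],0,0.4],
  [[0,0,0],0,0.6],
  [[0,0,0],0,0.6],
  [[0,0,-0.03],0,0.6],
  [[0,0,-0.04],0,0.6],
  [[0,0,-0.04],0,0.6],
  [[0,0,-0.04],0,0.6],
  [[0,-0.05,0],0,0.6],
  [[0,-0.05,0],0,0.6],
  [[0,-0.05,0],0,0.6],
  [[0,-0.05,0],0,0.6],
  [[0,0,0],0,0.6],
  [[0,0,0],0,0.6],
])

```text
time: 29.18
tool_pos: [0.4185, 0.3669, 0.2187]
tool_rot: [3.14, 0.001, 0.028]
contact_force: [0.2, 0.0, -0.0]
opening: 0.055
grip_force: 0.0
```

```bash
python3 - <<'E'
from h import *
t=robot.read_camera('top')['pixels'][60:270,150:410,::-1]
s=robot.read_camera('scene')['pixels'][140:350,180:440,::-1]
a=np.vstack([t,s])
cv2.imwrite('pics/f.png',np.hstack([cv2.resize(t,(400,323),interpolation=cv2.INTER_CUBIC),cv2.resize(s,(400,323),interpolation=cv2.INTER_CUBIC)]))
E
```

```text
(no output)
```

View pics/f.png

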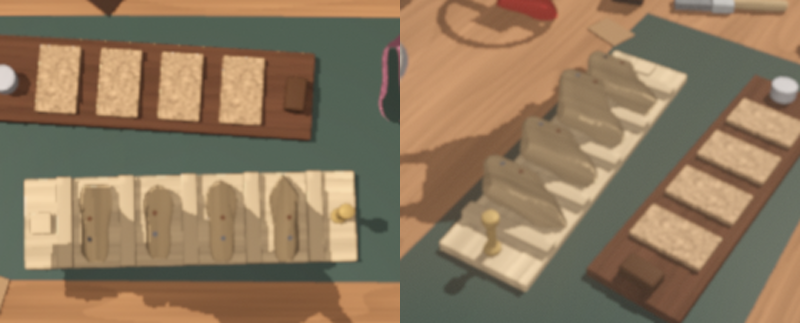

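All four lasts stand upright and lengthwise within their bays. From the post at (345,213) leftwards they are pointed (285), round (220), boot (160) and square (95), and the pads are empty.

```bash
python3 -c "
from cell import robot
print(robot.hand_in())"
```

```text
the job is handed in; nothing more can be done
None
```

All four lasts stand upright in the rack in job order from the brass post: pointed, round, boot, square. I checked this in the final top and scene pictures, and handed the job in at about 29 s of the 88 s allowed.

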